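Show the underside of a spice jar to the label reader

ROBOT

A 7-joint arm with a two-finger parallel gripper is mounted at the origin on a cart in front of the work surface, level with it; the furniture and walls round the work are solid. World frame = base frame: x ahead of the robot, y to its left, z up, the work surface at z = 0. Lengths are in m, angles in rad, forces in N, time in s.
With the tool pointing down it reaches from about 0.425 to 0.925 m from the base axis. Payload 6.8 kg.
Tool frame: the origin (TCP) lies on the centre line of the jaws, within the pads' length; the fingertips stand 14 mm ahead of it and the grasp point (between the pads) lies 5 mm behind it; z points along the fingers, y is the line along which they close (so a half turn about z gives the same grasp; the last joint's range is limited). The gripper opens to 85 mm and grips with 20 to 120 N. Pads are 22 mm wide; open, the fingers measure 114 mm over their backs; the gripper's body (76 mm by 85 mm) begins 54 mm behind the grasp point. The pads swing forward as they close: fully open they stand 13 mm farther back than shut.
Start: joints at [1.209, 0.477, 0.022, 1.555, -0.011, 1.109, -0.083], TCP at [0.169, -0.653, 0.213] pointing down, gripper open.
Joint ranges: [-2.96, 2.96], [-0.34, 2.1], [-1.41, 1.46], [0.24, 2.44], [-1.37, 4.51], [0.17, 1.92], [-2.96, 2.96]. Speed limits (rad/s): [2.39, 2.39, 3.14, 3.14, 3.14, 3.14, 3.14].

INTERFACE

Orientations are given as a unit quaternion [w, x, y, z].
In Python, from station import bot gives the robot as it stands. The module is installed in compiled form; this text tells all that it offers.
- The arm moves only by the tool drive_tool, never from a script. Its argument "commands" is a list of rows, each an object with "hand": the opening, from 0 (shut) to 1 (fully open); "translation": the shift along the world's x, y, z in mm, a list of three; "angular": the turn, a rotation vector about the world's x, y, z in rad, a list of three. In form: [{"hand": hand, "translation": [tx, ty, tz], "angular": [ax, ay, az]}, ...]. A call has 1 to 12 rows; each row is the pose to reach, as a shift and turn from the pose commanded when the call began; what a row does not reach only later rows make up. A row lasts 1/8 s, in which the tool goes at most 62.5 mm and 10.7 degrees, less where a joint would pass 70% of its speed; a pose out of reach is approached as far as the arm can. A call with a gripper value outside its range is refused whole. The fingers move at their own pace and stop on an object; "force" is the grip in N (left out, the last holds). Time passes only in rows, so rows that repeat a pose let the fingers close. It gives the time, the measured TCP pose, the force, the opening and the grip force at its end, in the units of the state.
- bot.get_obs(): the state, without advancing time (a new reading comes with each control period).
- bot.read_camera(name): name is "side" or "top"; returns the picture (384x512x3 uint8, red, green, blue); there is no depth.
- bot.camera_model(name): a dict with "fx", "fy", "cx", "cy" (pixels), "k1" (the pictures are not rectified: a ray, as slopes to the right and down, at radius r is drawn at 1 + k1 r^2 times it, then the intrinsics apply), "view" (4x4, takes a point from world to camera coordinates). Camera axes: x right, y up, looking along -z (the intrinsics and any distortion apply to the point x, -y, -z); pixel columns grow to the right and rows downward; lengths in m; the calibration is good to about 2 mm. A picture is of the moment at which its call begins. camera_model takes no time and is no camera call.
- bot.hand_in(): hands the job in; it is judged then, once.
Trained networks look in the newest picture that a camera, given by its name, has taken for a name from the list of things; names that differ only in an ending like _2 or _b are one class to them, and where a whole thing is asked for, a point or a joint stands for the part that bears it (a point fixed in the world has none). Each returns a list of dicts, best first, with "score" (0 to 1); they miss things now and then, are a little off and sometimes report something else, mostly with a low value. They report only what shows in the picture. A call takes as long as a camera call. They do not tell look-alikes from the thing itself.
- bot.find_in(camera, query): "position" ([column, row] in pixels, amid what is visible of it).
- bot.outline_of(camera, query): "pixels" (384x512 bool, what is visible of it) and "position" ([column, row] in pixels, amid what is visible of it).
The state is a dict: "t": time; "q": joint angles; "joint_vel": joint speeds; "joint_torque": joint torques, N m; "eef_pos": TCP position; "tool_rot": TCP orientation; "contact_force": force on the tool from outside, world axes, zero at the start; "torque": the same for the moment, N m; "gripper_width": opening from 0.0 (shut) to 1.0 (fully open); "grasp_force": force on a finger pad.
Only numpy, scipy, OpenCV 4.12 (cv2) and the standard library are available. Lean on these libraries where they do the work, as an engineer would, in place of code of your own. Each camera call takes 0.05 s, during which the arm holds its last target. There are 200 camera calls.

TASK

First clean the label reader's lens: push the blue cap of its air-blower can fully down and let it spring back. Then pick up the spice jar that stands on the round wooden board and show its underside to the lens: hold it in the air, its base square to the lens, centred on the lens axis and about 11 cm in front of it, lid pointing away, and finish still holding it there. Do not let the jar touch the reader, and leave the other jars, the garlic and the lemon where they are.

Things in the scene. Friction and masses are not known exactly. Their poses are not given: they have to be found in the camera images.
- reader: fixed label reader: 12 mm grey base plate (x -60 to 140, y -50 to 50 mm) with a side lobe (x -60 to 15, y to 130 mm) carrying an upright silver air-blower can (52 mm diameter, axis x -15, y 90 mm); black camera head between dark steel cheeks (top z 88 mm, knobs out to y +-49 mm), lens centre x 80, y 0, z 85 mm. Origin on the worktop, z up, -x roughly to the robot
- lens: camera head fixed on the reader: black box 52 x 68 x 44 mm, white ring light (50 mm diameter), lens in its middle. Origin at the centre of the lens front; z is the lens axis, pointing out of the lens, tilted 30 deg from vertical towards the reader's -x side; y is level. The head lies at z < 0. The jar's base belongs at z = 110 mm on this axis
- cap (a joint): travel of the can's blue cap: 0 up, 0.008 m fully pressed (straight down). It springs back: about 2 N to start, about 7 N fully down
- cap_top (a point): centre of the top of the blue cap (36 mm diameter, 18 mm high, thin spout at its side pointing to the lens), 146 mm above the worktop when up; moves with the cap
- board: fixed round brown wooden serving board, 190 mm diameter, 15 mm thick, origin at the centre of its underside
- jar: the spice jar to show: clear glass jar with a paper label and red lid, standing on the round board; 106 mm high, body 42 mm diameter, lid (top 21 mm) 45 mm diameter, about 0.11 kg. Origin at the centre of its underside, z points to the lid
- jar_lid (a point): centre of the top of that jar's lid, 106 mm along the jar's z from its underside
- garlic: garlic bulb, 60 x 57 x 58 mm, loose on the round board beside the jar; leave alone. Origin under its centre
- jar_b: another spice jar of the same kind and size, loose on the worktop; leave alone. Origin at the centre of its underside
- jar_c: another spice jar of the same kind and size, loose on the worktop; leave alone. Origin at the centre of its underside
- lemon: lemon, 71 x 53 x 51 mm, loose on the worktop; leave alone. Origin under its centre as it starts
- wall_shelf (a point): front left lower corner of the thick dark wooden wall shelf that hangs over the right rear of the worktop; the shelf runs from here 0.24 m back (+x), 0.52 m to the right (-y) and 73 mm up. Keep the arm clear of it
Mind the look-alikes: they are no part of the job. Leave any green look-alike of the jar alone.

How it is judged:
By the outcome, as a careful person would: the job done as asked, in the order asked, and still so for the second after the job is handed in, while the arm keeps its last pose, push and grip.
It also fails if it takes over 58 s, if anything falls off the work surface, if the arm or the gripper's body presses on something with over 40 N, if the wrist force passes 120 N, or if a joint passes its speed limit or range.

## Working session

There is one attempt and no reset: what is moved stays moved. The work goes in short steps, Python scripts to look and compute and a tool call to move; the robot and the scene stay as the last step left them, time stands still between calls to the robot, and variables do not carry over. Pictures are saved under pics/ and viewed, at most 10 in all, crops included, and the job is handed in when it is done.

Besides the shell and the picture viewer there is one more tool, called after ">>>" by a JSON object that holds its "name" and its "arguments". drive_tool: Moves the arm, as the interface text tells. Its arguments: {"type":"object","properties":{"commands":{"type":"array","items":{"type":"object","properties":{"hand":{"type":"number"},"translation":{"type":"array","items":{"type":"number"}},"angular":{"type":"array","items":{"type":"number"}}}}},"force":{"type":"number"}},"required":["commands"]}

```bash
mkdir -p pics; ls; python3 - <<'E'
from station import bot
import cv2,numpy as np
for c in ("side","top"):
    im=bot.read_camera(c); cv2.imwrite(f"pics/{c}0.png",im[:,:,::-1])
    m=bot.camera_model(c); print(c,{k:v for k,v in m.items() if k!='view'}); print(np.round(m['view'],3).tolist())
    for n in ("reader","lens","cap","board","jar","jar_lid","garlic","lemon"):
        print(n,[(round(d['score'],2),np.round(d['position'],1).tolist()) for d in bot.find_in(c,n)])
print(bot.get_obs())
E
```

```text
pics
side {'fx': 496.592962586702, 'fy': 496.592962586702, 'cx': 255.1527207983143, 'cy': 196.0094401225531, 'k1': -0.12773500798655552}
[[-0.977, -0.215, -0.004, 0.536], [0.121, -0.565, 0.816, -0.254], [-0.178, 0.797, 0.578, -1.436], [0.0, 0.0, 0.0, 1.0]]
reader [(0.95, [277.0, 208.2])]
lens []
cap [(0.39, [281.0, 194.0])]
board [(0.83, [253.3, 324.7])]
jar [(0.95, [325.6, 327.7]), (0.87, [199.9, 241.1]), (0.86, [272.0, 314.0]), (0.62, [208.6, 223.1])]
jar_lid [(0.76, [318.2, 325.8]), (0.65, [269.5, 314.6])]
garlic [(0.76, [245.3, 296.0])]
lemon [(0.83, [308.2, 264.8])]
top {'fx': 379.9079463267298, 'fy': 379.9079463267298, 'cx': 258.10399264790755, 'cy': 193.85670720726245, 'k1': -0.04232647412127551}
[[-0.022, -1.0, -0.014, 0.051], [0.998, -0.023, 0.053, -0.548], [-0.053, -0.013, 0.999, -1.398], [0.0, 0.0, 0.0, 1.0]]
reader [(0.68, [332.1, 204.8])]
lens [(0.87, [343.9, 178.9])]
cap [(0.38, [193.3, 222.2])]
board [(0.61, [204.3, 210.9])]
jar [(0.65, [190.5, 259.4]), (0.64, [194.2, 221.5]), (0.51, [283.2, 150.4]), (0.46, [255.9, 145.2])]
jar_lid [(0.73, [191.5, 221.3]), (0.49, [193.2, 260.4])]
garlic [(0.7, [214.3, 201.3])]
lemon [(0.69, [263.2, 235.6])]
{'t': 0.9, 'q': array([ 1.20891265,  0.47698576,  0.02237863,  1.55538604, -0.01150398,
        1.10929884, -0.08305678]), 'joint_vel': array([ 0.00014639, -0.00114018,  0.00087803, -0.00032247,  0.00195359,
       -0.00102139,  0.00025449]), 'joint_torque': array([-5.64312777e-04, -5.96311927e+01,  1.60615604e+00, -2.81547529e+01,
        1.24806407e-02,  1.53566616e-03,  2.41631517e-05]), 'eef_pos': array([ 0.16949926, -0.65339811,  0.21302295]), 'tool_rot': array([2.17946970e-05, 9.91957530e-01, 1.26571157e-01, 1.85971538e-05]), 'contact_force': array([ 0.2791501 , -0.00270422,  0.18591561]), 'torque': array([ 0.04381501, -0.00908083,  0.0372505 ]), 'grasp_force': 0.0, 'gripper_width': 0.9973645203069466}
```

View pics/side0.png

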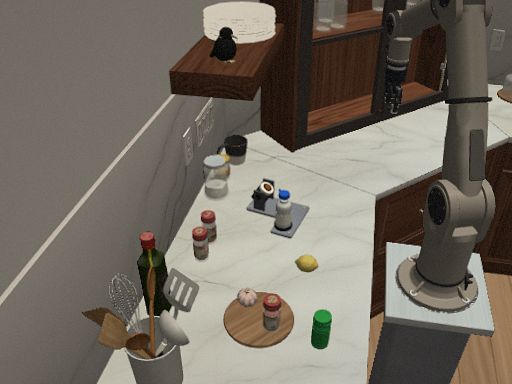

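View pics/top0.png

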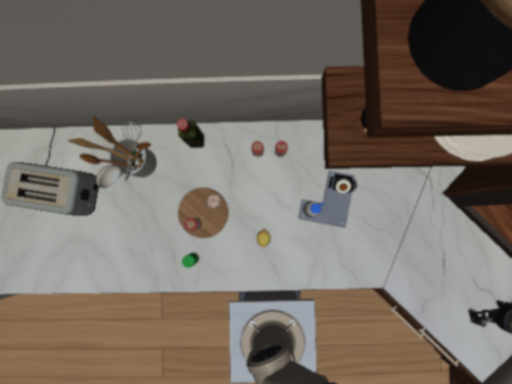

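Side: the red-lidded jar on the board is at (272,314), the blue cap at (284,194), and the green look-alike at (321,328). Top: jar lid about (193,222), cap (314,209), lens (344,183). The shelf edge is close behind the lens.

```bash
cat > h.py <<'E'
import numpy as np,cv2
from scipy.optimize import least_squares
from station import bot
M={c:bot.camera_model(c) for c in("side","top")}
def proj(c,P):
    m=M[c];P=np.atleast_2d(P);V=np.array(m['view']);q=P@V[:3,:3].T+V[:3,3]
    s=np.c_[q[:,0],-q[:,1]]/-q[:,2:3];s=s*(1+m['k1']*(s**2).sum(1,keepdims=True))
    return s*[m['fx'],m['fy']]+[m['cx'],m['cy']]
def cyl(b,ax,r,h):
    "points of two rims of cylinder from b along ax"
    ax=np.array(ax,float);ax/=np.linalg.norm(ax);u=np.cross(ax,[.3,.8,.1]);u/=np.linalg.norm(u);v=np.cross(ax,u)
    t=np.linspace(0,2*np.pi,40)[:,None];c=r*(np.cos(t)*u+np.sin(t)*v)
    return np.r_[b+c,b+h*ax+c]
def hullc(c,P):
    h=cv2.convexHull(proj(c,P).astype(np.float32));m=cv2.moments(h);return np.array([m['m10'],m['m01']])/m['m00']
def blob(mask,near,rad=15):
    n,l,s,ce=cv2.connectedComponentsWithStats(mask.astype(np.uint8))
    k=[i for i in range(1,n) if np.hypot(*(ce[i]-near))<rad and s[i,4]>3]
    i=max(k,key=lambda i:s[i,4]);return ce[i],s[i]
E
python3 - <<'E'
from h import *
out=[]
I={c:bot.read_camera(c) for c in M}
for c,n in(("side",{"cap":(284,194),"jar":(272,300),"ring":(265,187)}),("top",{"cap":(315,209),"jar":(193,222),"ring":(344,184)})):
    h=cv2.cvtColor(I[c],cv2.COLOR_RGB2HSV).astype(int);H,S,V=h[...,0],h[...,1],h[...,2]
    mk={"cap":(abs(H-110)<15)&(S>150),"jar":((H<8)|(H>172))&(S>110),"ring":(V>190)&(S<60)}
    for k in n:
        try: print(c,k,*blob(mk[k],n[k]))
        except Exception as e: print(c,k,e)
a=cv2.resize(I["side"][165:245,230:330],(600,480),interpolation=cv2.INTER_CUBIC)
cv2.imwrite("pics/a.png",a[:,:,::-1])
b=np.hstack([cv2.resize(I["top"][165:235,290:365],(450,420),interpolation=cv2.INTER_CUBIC),cv2.resize(I["top"][190:246,176:222],(345,420),interpolation=cv2.INTER_CUBIC)])
cv2.imwrite("pics/b.png",b[:,:,::-1])
E
```

```text
side cap [283.45454545 194.33766234] [279 189  10  11  77]
side jar [271.72820513 303.11282051] [263 294  18  18 195]
side ring [265.91489362 187.19148936] [261 182  12  11  47]
top cap [315.61428571 207.91428571] [311 204  10   9  70]
top jar [190.58241758 223.82417582] [184 218  13  13  91]
top ring max() iterable argument is empty
```

View pics/a.png

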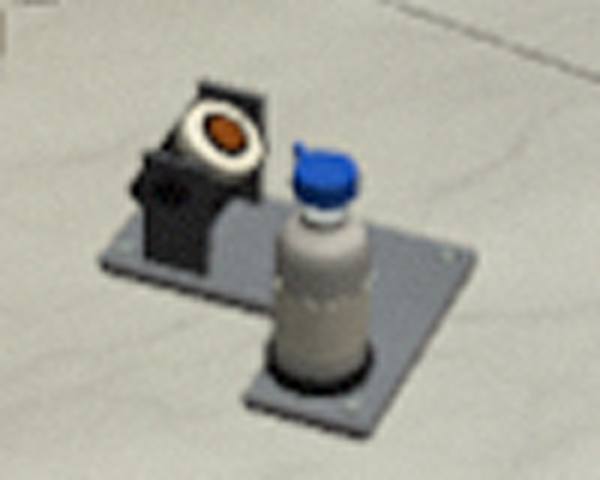

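View pics/b.png

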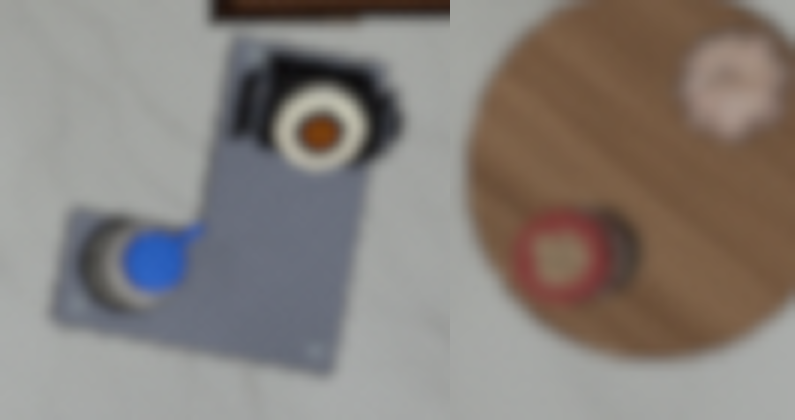

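Crops: the plate corners, ring light (side 267,187; top 343,186), cap and lid are all clearly visible. Next I'll fit the reader pose and jar position from both views.

```bash
python3 - <<'E'
from h import *
from scipy.spatial.transform import Rotation as R
def s(off,x,y,k=6): return np.array(off)+(np.array([x,y])+.5)/k-.5
T=lambda x,y:s((290,165),x,y); S=lambda x,y:s((230,165),x,y)
plate={'top':{(140,50):T(232,37),(-60,130):T(53,320),(-60,-50):T(331,373),(15,130):T(71,208)},
 'side':{(140,50):S(100,258),(-60,130):S(366,433),(-60,-50):S(475,253),(15,130):S(245,399)}}
ring={'top':T(321,127),'side':S(225,138)}
cap={'top':T(156,263),'side':S(326,178)}
def tf(p,P):
    c,q=np.cos(p[2]),np.sin(p[2]);P=np.array(P,float)/1000
    return np.array([p[0]+c*P[0]-q*P[1],p[1]+q*P[0]+c*P[1],P[2]])
def f(p,det=False):
    r=[]
    for c in M:
        for k,v in plate[c].items(): r.append((proj(c,tf(p,(*k,12)))[0]-v))
        r.append(proj(c,tf(p,(80,0,85)))[0]-ring[c])
        r.append(hullc(c,cyl(tf(p,(-15,90,130)),[0,0,1],.018,.016))-cap[c])
    return np.array(r) if det else np.ravel(r)
o=least_squares(f,[.7,-.2,0],loss='soft_l1');p=o.x
print("reader",p);print(f(p,1).round(1).tolist())
for n,P in dict(cap=(-15,90,146),lens=(80,0,85)).items(): print(n,tf(p,P))
ax=R.from_euler('z',p[2]).apply([-.5,0,np.cos(np.pi/6)]);print("axis",ax,"target",tf(p,(80,0,85))+.11*ax)
J={'side':np.array([271.73,303.11]),'top':np.array([190.9,224.2])}
g=lambda q:np.ravel([(hullc(c,cyl(np.r_[q[:2],.1],[0,0,1],.0225,.021)) if c=='side' else proj(c,np.r_[q[:2],.121])[0])-J[c] for c in M])
o=least_squares(g,[.6,.2]);print("jar",o.x,g(o.x).round(1))
q=bot.find_in('top','garlic')[0]['position'];q2=bot.find_in('side','garlic')[0]['position']
o=least_squares(lambda x:np.r_[proj('top',x)[0]-q,proj('side',x)[0]-q2],[.6,.2,.04]);print("garlic",o.x)
for n,a in dict(jar_b=((256.5,148),(201,235)),jar_c=((281.5,148),(208.5,217)),green=((190.5,260),(321,315))).items():
    o=least_squares(lambda x:np.r_[proj('top',x)[0]-a[0],proj('side',x)[0]-a[1]],[.6,.2,.1]);print(n,o.x)
a=((324,167),(172,92))
o=least_squares(lambda x:np.r_[proj('top',x)[0]-a[0],proj('side',x)[0]-a[1]],[.8,-.2,.4]);print('shelf',o.x)
E
```

```text
reader [ 0.48608464 -0.24570261 -0.20664324]
[[-0.9, 0.2], [0.5, -0.3], [0.7, -0.8], [-0.8, -0.7], [0.0, -0.7], [-0.2, 0.3], [0.0, -0.9], [-0.7, 0.8], [0.7, 0.8], [-0.1, -0.4], [-0.3, 0.9], [-0.5, -0.2]]
cap [ 0.48986957 -0.15453971  0.146     ]
lens [ 0.56438265 -0.26211666  0.085     ]
axis [-0.48936258  0.10258786  0.8660254 ] target [ 0.51055277 -0.250832    0.18026279]
jar [0.44494025 0.27400056] [ 0.3 -0.8 -1.  -0.1]
garlic [0.52630866 0.20756925 0.04275091]
jar_b [0.70638162 0.03937315 0.09237365]
jar_c [ 0.7070434  -0.04835572  0.09342439]
green [0.32015798 0.27858124 0.0970026 ]
shelf [ 0.68820885 -0.11487514  0.46535003]
```

Fits agree to under 1 px. Moving above the cap with the gripper shut, yawed for the later tilt.

>>> {"name": "drive_tool", "arguments": {"commands": [{"hand": 0, "translation": [30, 50, 20], "angular": [0, 0, -0.05]}, {"hand": 0, "translation": [64, 100, 30], "angular": [0, 0, -0.1]}, {"hand": 0, "translation": [96, 150, 30], "angular": [0, 0, -0.15]}, {"hand": 0, "translation": [128, 200, 30], "angular": [0, 0, -0.2]}, {"hand": 0, "translation": [160, 250, 30], "angular": [0, 0, -0.25]}, {"hand": 0, "translation": [192, 300, 30], "angular": [0, 0, -0.3]}, {"hand": 0, "translation": [224, 350, 30], "angular": [0, 0, -0.35]}, {"hand": 0, "translation": [256, 400, 20], "angular": [0, 0, -0.4]}, {"hand": 0, "translation": [288, 450, 10], "angular": [0, 0, -0.461]}, {"hand": 0, "translation": [320, 499, -13], "angular": [0, 0, -0.461]}, {"hand": 0, "translation": [320, 499, -13], "angular": [0, 0, -0.461]}, {"hand": 0, "translation": [320, 499, -13], "angular": [0, 0, -0.461]}]}}

```text
t: 2.6
eef_pos: [0.4893, -0.1548, 0.2]
tool_rot: [0.0, 0.995, -0.103, -0.0]
contact_force: [-0.6, 0.5, 0.2]
gripper_width: -0.001
grasp_force: 0.0
```

```bash
python3 - <<'E'
from h import *
I={c:bot.read_camera(c) for c in M}
o=bot.get_obs();print(o['q'],o['eef_pos'],o['tool_rot'],o['gripper_width'])
print({c:proj(c,[[.49,-.1545,.146],o['eef_pos']]).round(1).tolist() for c in M})
b=np.hstack([cv2.resize(I["top"][160:235,280:355],(400,400),interpolation=2),cv2.resize(I["side"][155:245,240:330],(400,400),interpolation=2)])
cv2.imwrite("pics/c.png",b[:,:,::-1])
a=((324,167),(258,94))
f=lambda x:np.r_[proj('top',x)[0]-a[0],proj('side',x)[0]-a[1]]
r=least_squares(f,[.8,-.2,.4]);print('shelf',r.x,r.fun)
E
```

```text
[ 0.4000408   0.23878388 -0.2480012   1.93804791  0.07122798  0.9725258
 -1.66179389] [ 0.48906349 -0.15601884  0.20039774] [ 3.86788398e-04  9.94510048e-01 -1.04640198e-01  2.09122484e-04] 8.835646389063325e-06
{'side': [[283.8, 192.5], [284.7, 177.8]], 'top': [[315.3, 208.1], [318.1, 208.1]]}
shelf [ 0.57943016 -0.13496958  0.48032465] [ 0.72846585  3.44069678 -3.89193651 -0.30748185]
```

View pics/c.png

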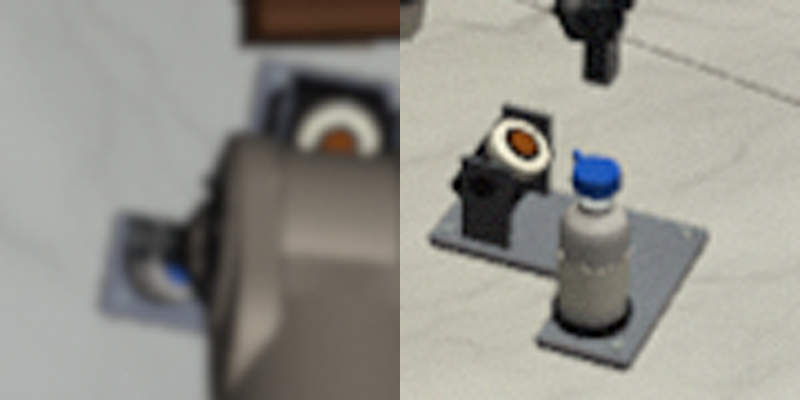

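The shut fingers are above the cap, and the tip looks somewhat higher than expected. I'll descend and watch the force.

>>> {"name": "drive_tool", "arguments": {"commands": [{"hand": 0, "translation": [1, 1, -15], "angular": [0, 0, 0]}, {"hand": 0, "translation": [1, 1, -30], "angular": [0, 0, 0]}, {"hand": 0, "translation": [1, 1, -34], "angular": [0, 0, 0]}, {"hand": 0, "translation": [1, 1, -34], "angular": [0, 0, 0]}]}}

```text
t: 3.2
eef_pos: [0.4901, -0.1534, 0.1654]
tool_rot: [-0.0, 0.995, -0.103, -0.001]
contact_force: [0.2, -0.8, -0.0]
gripper_width: 0.004
grasp_force: 0.0
```

```bash
python3 - <<'E'
from h import *
I={c:bot.read_camera(c) for c in M}
o=bot.get_obs();print(o['eef_pos'],o['contact_force'])
b=cv2.resize(I["side"][155:215,250:320],(700,600),interpolation=2)
cv2.imwrite("pics/d.png",b[:,:,::-1])
E
```

```text
[ 0.49072896 -0.15342451  0.16618081] [ 0.37713054 -0.47597673  0.21842925]
```

View pics/d.png

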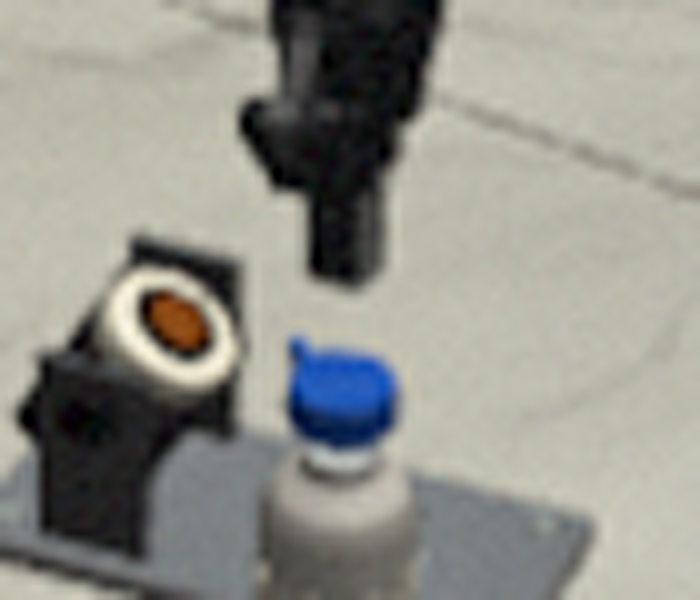

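Side crop: fingertip at about (284,183), cap top at (284,191), so there's a small gap left. Going down slowly.

>>> {"name": "drive_tool", "arguments": {"commands": [{"hand": 0, "translation": [0, 0, -4], "angular": [0, 0, 0]}, {"hand": 0, "translation": [0, 0, -7], "angular": [0, 0, 0]}, {"hand": 0, "translation": [0, 0, -9], "angular": [0, 0, 0]}, {"hand": 0, "translation": [0, 0, -9], "angular": [0, 0, 0]}]}}

```text
t: 3.8
eef_pos: [0.4904, -0.1533, 0.1568]
tool_rot: [-0.0, 0.995, -0.103, -0.0]
contact_force: [-0.1, 0.2, -0.5]
gripper_width: -0.001
grasp_force: 0.0
```

```bash
cat > capz.py <<'E'
from h import *
for c,n in(("side",(284,194)),("top",(315,209))):
    h=cv2.cvtColor(bot.read_camera(c),cv2.COLOR_RGB2HSV).astype(int);H,S=h[...,0],h[...,1]
    try: print(c,*blob((abs(H-110)<15)&(S>150),n))
    except ValueError: print(c,'none')
o=bot.get_obs();print(o['eef_pos'],o['contact_force'])
E
python3 capz.py
```

```text
side [283.45454545 194.33766234] [279 189  10  11  77]
top none
[ 0.4905346  -0.15339102  0.15704273] [-0.34202044  0.01359351 -0.46928971]
```

>>> {"name": "drive_tool", "arguments": {"commands": [{"hand": 0, "translation": [0, 0, -3], "angular": [0, 0, 0]}, {"hand": 0, "translation": [0, 0, -5], "angular": [0, 0, 0]}, {"hand": 0, "translation": [0, 0, -5], "angular": [0, 0, 0]}]}}

```text
t: 4.28
eef_pos: [0.4903, -0.1534, 0.1518]
tool_rot: [-0.0, 0.995, -0.103, -0.0]
contact_force: [-0.4, -0.1, 0.4]
gripper_width: -0.002
grasp_force: 0.0
```

```bash
python3 capz.py; python3 - <<'E'
from h import *
b=cv2.resize(bot.read_camera("side")[155:215,250:320],(700,600),interpolation=2)
cv2.imwrite("pics/e.png",b[:,:,::-1])
E
```

```text
side [283.51315789 194.39473684] [279 189  10  11  76]
top none
[ 0.49047206 -0.15338005  0.15196648] [ 1.05709418 -0.53263735  1.24593571]
```

View pics/e.png

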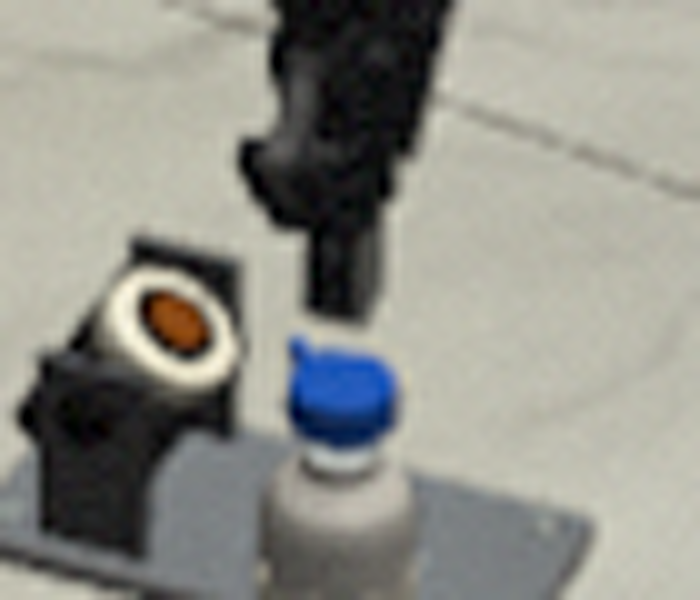

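Fingertip is at (284,187), still just above the cap (191), and there's no contact. I'll continue in small steps.

>>> {"name": "drive_tool", "arguments": {"commands": [{"hand": 0, "translation": [0, 0, -3], "angular": [0, 0, 0]}, {"hand": 0, "translation": [0, 0, -6], "angular": [0, 0, 0]}, {"hand": 0, "translation": [0, 0, -6], "angular": [0, 0, 0]}]}}

```text
t: 4.8
eef_pos: [0.4902, -0.1533, 0.1456]
tool_rot: [-0.0, 0.995, -0.103, -0.0]
contact_force: [0.4, -0.1, -0.9]
gripper_width: -0.0
grasp_force: 0.0
```

```bash
python3 capz.py
```

```text
side [283.51315789 194.39473684] [279 189  10  11  76]
top none
[ 0.49046198 -0.15340423  0.14594871] [-0.12190573 -0.16666499 -1.0580934 ]
```

>>> {"name": "drive_tool", "arguments": {"commands": [{"hand": 0, "translation": [0, 0, -3], "angular": [0, 0, 0]}, {"hand": 0, "translation": [0, 0, -5], "angular": [0, 0, 0]}, {"hand": 0, "translation": [0, 0, -5], "angular": [0, 0, 0]}]}}

```text
t: 5.28
eef_pos: [0.4903, -0.1534, 0.1408]
tool_rot: [-0.0, 0.995, -0.103, -0.0]
contact_force: [0.3, -0.0, 0.1]
gripper_width: 0.0
grasp_force: 0.0
```

```bash
python3 capz.py; python3 - <<'E'
from h import *
b=np.hstack([cv2.resize(bot.read_camera(c)[r:r+50,k:k+50],(400,400),interpolation=2) for c,r,k in(("side",160,260),("top",185,290))])
cv2.imwrite("pics/f.png",b[:,:,::-1])
E
```

```text
side [283.47435897 194.16666667] [279 189  10  11  78]
top none
[ 0.49048147 -0.15339478  0.14098823] [0.83989707 0.07675011 0.83758035]
```

View pics/f.png

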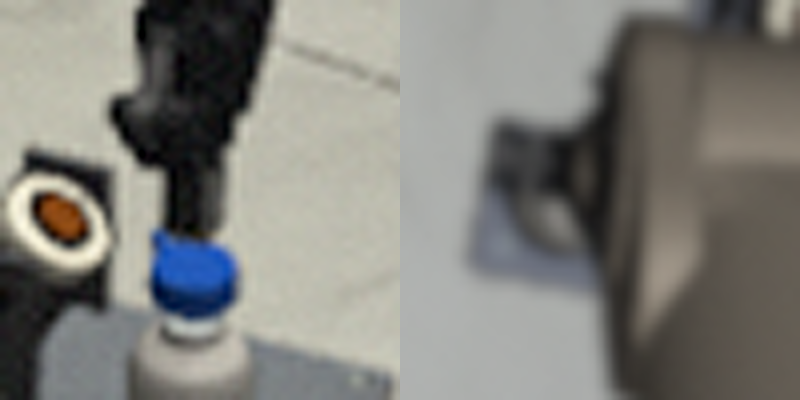

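The fingertip seems right at the cap's top edge (side about (284,189)). Another small step should tell whether it's on top or behind.

>>> {"name": "drive_tool", "arguments": {"commands": [{"hand": 0, "translation": [0, 0, -2], "angular": [0, 0, 0]}, {"hand": 0, "translation": [0, 0, -4], "angular": [0, 0, 0]}, {"hand": 0, "translation": [0, 0, -4], "angular": [0, 0, 0]}]}}

```text
t: 5.85
eef_pos: [0.4903, -0.1534, 0.1368]
tool_rot: [-0.0, 0.995, -0.103, -0.0]
contact_force: [-1.0, -0.0, 0.6]
gripper_width: -0.002
grasp_force: 0.0
```

```bash
python3 capz.py; python3 - <<'E'
from h import *
o=bot.get_obs()
for y in(0,-.03): print(y,proj('side',o['eef_pos']+[0,y,-.014+(.025 if y==0 else 0)]),proj('side',o['eef_pos']+[0,y,.04]))
g=cv2.cvtColor(bot.read_camera('side'),cv2.COLOR_RGB2GRAY)
for r in range(180,196): print(r,g[r,274:296])
E
```

```text
side [283.54794521 194.56164384] [279 190  10  10  73]
top none
[ 0.49048494 -0.15337494  0.13696221] [ 0.18436577  0.08605749 -0.09165656]
0 [[283.59555021 192.15195083]] [[283.86067421 184.49950152]]
-0.03 [[284.94910828 193.31647104]] [[285.46107348 179.30917965]]
180 [180 178  92   4   7  23  24   6  22  16  22  23  24  66 145 193 189 188
 187 187 186 184]
181 [154 192 153  83  35  29   7  21  12  22  21  28  22  61 140 192 187 187
 185 186 182 184]
182 [146 194 185 162 141 134  78  11  18  14  12  32  52  71 144 193 184 184
 183 183 185 184]
183 [148 195 186 190 193 181 110  12   9  19  18  46  71  84 148 192 188 185
 185 186 187 187]
184 [151 193 188 187 188 172 102  16  33  33  13  46  64  93 153 191 189 187
 187 188 190 188]
185 [147 191 189 186 187 171  97  16  30  21  18  48  69 100 163 193 187 191
 190 186 192 188]
186 [143 189 187 183 186 174  99   7  25  14  28  57  62  92 162 193 189 189
 191 191 189 189]
187 [141 189 186 186 192 170  82   6  15  11  31  53  62  92 161 192 189 189
 188 190 190 191]
188 [137 189 185 186 182 145  57   0  19  25  21  52  67 106 169 191 189 191
 190 191 189 190]
189 [122 188 184 190 166  84  56  19  20  11  15  47  71 128 189 192 192 191
 190 189 193 189]
190 [133 187 189 190 166  71  68  61  52  40  38  57  81 130 185 193 191 191
 189 190 190 191]
191 [159 188 189 194 173 101  74  82  79  71  73  78  86  93 141 181 194 189
 192 188 189 189]
192 [170 193 187 195 173 103  82  84  89  85  80  84  85  81  94 151 197 191
 190 192 189 190]
193 [170 197 194 197 168  75  83  85  87  83  86  84  80  88  80 127 180 191
 188 192 191 186]
194 [173 192 193 186 149  50  74  86  85  86  85  89  86  82  73 106 170 191
 190 191 191 189]
195 [173 193 193 180 126  27  60  72  79  81  76  82  80  69  50 104 171 195
 192 188 190 186]
```

The finger now occludes the cap's back top edge, so it is above the cap and simply shorter than stated. I'll keep pressing.

>>> {"name": "drive_tool", "arguments": {"commands": [{"hand": 0, "translation": [0, 0, -2], "angular": [0, 0, 0]}, {"hand": 0, "translation": [0, 0, -5], "angular": [0, 0, 0]}, {"hand": 0, "translation": [0, 0, -5], "angular": [0, 0, 0]}]}}

```text
t: 6.38
eef_pos: [0.4902, -0.1533, 0.1317]
tool_rot: [-0.0, 0.995, -0.103, -0.0]
contact_force: [0.2, -0.4, 0.5]
gripper_width: 0.0
grasp_force: 0.0
```

```bash
python3 capz.py
```

```text
side [283.55384615 194.98461538] [279 191  10   9  65]
top none
[ 0.49041812 -0.1533623   0.13191353] [0.21799624 0.13706788 0.87822611]
```

>>> {"name": "drive_tool", "arguments": {"commands": [{"hand": 0, "translation": [0, 0, -3], "angular": [0, 0, 0]}, {"hand": 0, "translation": [0, 0, -3], "angular": [0, 0, 0]}]}}

```text
t: 6.72
eef_pos: [0.4903, -0.1533, 0.1288]
tool_rot: [-0.0, 0.995, -0.103, -0.0]
contact_force: [-1.9, -0.2, 0.8]
gripper_width: -0.001
grasp_force: 0.0
```

>>> {"name": "drive_tool", "arguments": {"commands": [{"hand": 0, "translation": [0, 0, -3], "angular": [0, 0, 0]}, {"hand": 0, "translation": [0, 0, -3], "angular": [0, 0, 0]}]}}

```text
t: 6.98
eef_pos: [0.4906, -0.1534, 0.1261]
tool_rot: [0.0, 0.995, -0.103, 0.0]
contact_force: [-0.7, 0.1, 2.9]
gripper_width: -0.0
grasp_force: 1.3
```

>>> {"name": "drive_tool", "arguments": {"commands": [{"hand": 0, "translation": [0, 0, -3], "angular": [0, 0, 0]}, {"hand": 0, "translation": [0, 0, -3], "angular": [0, 0, 0]}]}}

```text
t: 7.22
eef_pos: [0.4907, -0.1535, 0.1231]
tool_rot: [0.0, 0.995, -0.103, 0.0]
contact_force: [-1.4, -0.6, 4.7]
gripper_width: -0.002
grasp_force: 2.2
```

```bash
python3 capz.py
```

```text
side [283.59322034 196.74576271] [279 193  10   8  59]
top none
[ 0.4907027  -0.15345054  0.12319988] [-0.31296396  0.14588454  4.87167598]
```

Contact came at TCP z of about 0.1275, so the real fingertip is about 18 mm behind the stated TCP. I'll press on to the bottom.

>>> {"name": "drive_tool", "arguments": {"commands": [{"hand": 0, "translation": [0, 0, -2], "angular": [0, 0, 0]}, {"hand": 0, "translation": [0, 0, -4], "angular": [0, 0, 0]}, {"hand": 0, "translation": [0, 0, -4], "angular": [0, 0, 0]}]}}

```text
t: 7.7
eef_pos: [0.4907, -0.1534, 0.1197]
tool_rot: [0.0, 0.995, -0.103, 0.0]
contact_force: [-2.1, 0.4, 12.3]
gripper_width: 0.001
grasp_force: 5.5
```

>>> {"name": "drive_tool", "arguments": {"commands": [{"hand": 0, "translation": [0, 0, -1.5], "angular": [0, 0, 0]}, {"hand": 0, "translation": [0, 0, -1.5], "angular": [0, 0, 0]}]}}

```text
t: 7.95
eef_pos: [0.4908, -0.1535, 0.1195]
tool_rot: [0.0, 0.995, -0.104, 0.0]
contact_force: [-7.9, 1.9, 24.2]
gripper_width: -0.003
grasp_force: 11.8
```

```bash
python3 capz.py
```

```text
side [283.6440678 197.6779661] [279 194  10   8  59]
top none
[ 0.49082913 -0.15348415  0.11951861] [-7.31525065  1.33398029 23.92150498]
```

The cap hit its hard stop at 24 N, so it's fully pressed. Now I'll release it and try the tilted presentation pose empty-handed to check reach.

>>> {"name": "drive_tool", "arguments": {"commands": [{"hand": 0, "translation": [0, 0, 10], "angular": [0, 0, 0]}, {"hand": 0, "translation": [0, 0, 40], "angular": [0, 0, 0]}, {"hand": 0, "translation": [0, 0, 80], "angular": [0, 0, 0]}, {"hand": 0, "translation": [0, 0, 110], "angular": [0, 0, 0]}, {"hand": 0, "translation": [-5, -30, 110], "angular": [-0.035, -0.17, 0]}, {"hand": 0, "translation": [-5, -60, 110], "angular": [-0.07, -0.34, 0]}, {"hand": 0, "translation": [-5, -91, 110], "angular": [-0.107, -0.513, 0]}, {"hand": 0, "translation": [-5, -91, 110], "angular": [-0.107, -0.513, 0]}, {"hand": 0, "translation": [-5, -91, 110], "angular": [-0.107, -0.513, 0]}]}}

```text
t: 9.18
eef_pos: [0.4854, -0.2441, 0.2274]
tool_rot: [0.026, 0.961, -0.1, 0.257]
contact_force: [0.4, -0.2, -0.5]
gripper_width: 0.001
grasp_force: 0.0
```

```bash
python3 capz.py;python3 - <<'E'
from h import *
from scipy.spatial.transform import Rotation as R
o=bot.get_obs();print(o['q'].round(2));w=o['tool_rot'];print(R.from_quat(np.roll(w,-1)).as_matrix().round(3))
E
```

```text
side [283.50666667 194.33333333] [279 189  10  11  75]
top [315.61428571 207.91428571] [311 204  10   9  70]
[ 0.48682102 -0.24357602  0.22798195] [-1.06878914 -0.0512764   0.26175748]
[ 0.62  0.03 -0.21  2.23 -0.27  0.38 -1.13]
[[ 0.848 -0.204  0.49 ]
 [-0.177 -0.979 -0.101]
 [ 0.5   -0.001 -0.866]]
```

The cap is back at its up pixel position and the tilted pose is reachable. Going above the jar with the hand open.

>>> {"name": "drive_tool", "arguments": {"commands": [{"hand": 1, "translation": [-4, 50, 15], "angular": [0.03, 0.15, 0]}, {"hand": 1, "translation": [-8, 100, 20], "angular": [0.06, 0.3, 0]}, {"hand": 1, "translation": [-12, 155, 20], "angular": [0.09, 0.43, 0]}, {"hand": 1, "translation": [-16, 210, 20], "angular": [0.107, 0.513, 0]}, {"hand": 1, "translation": [-20, 265, 20], "angular": [0.107, 0.513, 0]}, {"hand": 1, "translation": [-24, 320, 20], "angular": [0.107, 0.513, 0]}, {"hand": 1, "translation": [-28, 375, 10], "angular": [0.107, 0.513, 0]}, {"hand": 1, "translation": [-32, 430, 0], "angular": [0.107, 0.513, 0]}, {"hand": 1, "translation": [-36, 480, -20], "angular": [0.107, 0.513, 0]}, {"hand": 1, "translation": [-40, 518, -40], "angular": [0.107, 0.513, 0]}, {"hand": 1, "translation": [-40, 518, -57], "angular": [0.107, 0.513, 0]}, {"hand": 1, "translation": [-40, 518, -57], "angular": [0.107, 0.513, 0]}]}}

```text
t: 10.78
eef_pos: [0.4449, 0.2734, 0.1693]
tool_rot: [0.001, 0.995, -0.103, -0.001]
contact_force: [0.1, 0.1, 0.6]
gripper_width: 0.999
grasp_force: 0.0
```

```bash
python3 - <<'E'
from h import *
from scipy.spatial.transform import Rotation as R
o=bot.get_obs();print(o['eef_pos'],o['q'].round(2),o['gripper_width']);w=o['tool_rot'];print(R.from_quat(np.roll(w,-1)).as_matrix().round(3))
print({c:proj(c,[[.445,.274,.121],o['eef_pos']]).round(1).tolist() for c in M})
b=np.hstack([cv2.resize(bot.read_camera(c)[r:r+80,k:k+80],(400,400),interpolation=2) for c,r,k in(("side",250,232),("top",180,155))])
cv2.imwrite("pics/g.png",b[:,:,::-1])
E
```

```text
[0.44488607 0.27337055 0.16928292] [-0.19  0.34 -0.58  1.93  0.23  0.94 -2.65] 0.9990602085208237
[[ 0.979 -0.205 -0.002]
 [-0.205 -0.979 -0.002]
 [-0.002  0.002 -1.   ]]
{'side': [[272.1, 299.3], [272.5, 285.5]], 'top': [[189.9, 224.1], [187.3, 224.5]]}
```

View pics/g.png

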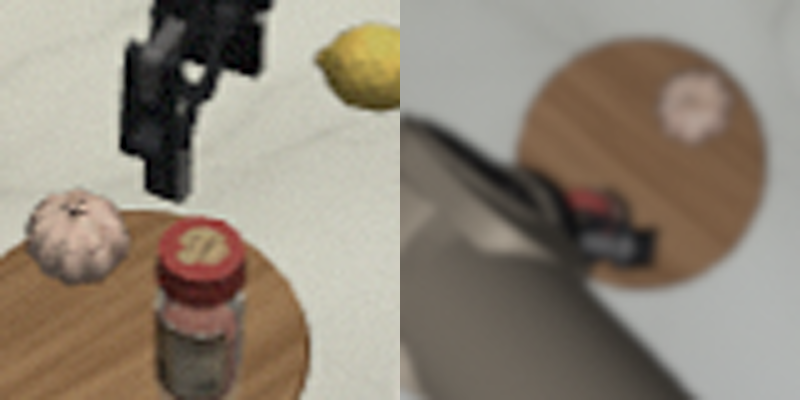

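Side: fingers straddle the lid line, with tips about 9 px (31 mm) above the TCP projection, consistent with the cap contact. Descending 102 mm and gripping.

>>> {"name": "drive_tool", "arguments": {"commands": [{"hand": 1, "translation": [0, 0, -30], "angular": [0, 0, 0]}, {"hand": 1, "translation": [0, 0, -60], "angular": [0, 0, 0]}, {"hand": 1, "translation": [0, 0, -90], "angular": [0, 0, 0]}, {"hand": 1, "translation": [0, 0, -102], "angular": [0, 0, 0]}, {"hand": 1, "translation": [0, 0, -102], "angular": [0, 0, 0]}]}}

```text
t: 11.5
eef_pos: [0.4459, 0.2732, 0.0688]
tool_rot: [0.0, 0.995, -0.104, 0.0]
contact_force: [-0.1, 0.3, 0.4]
gripper_width: 1.001
grasp_force: 0.0
```

>>> {"name": "drive_tool", "arguments": {"commands": [{"hand": 0.4, "translation": [0, 0, 0], "angular": [0, 0, 0]}, {"hand": 0, "translation": [0, 0, 0], "angular": [0, 0, 0]}, {"hand": 0, "translation": [0, 0, 0], "angular": [0, 0, 0]}, {"hand": 0, "translation": [0, 0, 0], "angular": [0, 0, 0]}, {"hand": 0, "translation": [0, 0, 0], "angular": [0, 0, 0]}, {"hand": 0, "translation": [0, 0, 0], "angular": [0, 0, 0]}], "force": 50}}

```text
t: 12.25
eef_pos: [0.4462, 0.274, 0.0696]
tool_rot: [-0.0, 0.995, -0.103, 0.001]
contact_force: [-0.7, -0.8, 6.5]
gripper_width: 0.502
grasp_force: 50.2
```

>>> {"name": "drive_tool", "arguments": {"commands": [{"hand": 0, "translation": [0, 0, 10], "angular": [0, 0, 0]}, {"hand": 0, "translation": [0, 0, 40], "angular": [0, 0, 0]}, {"hand": 0, "translation": [0, 0, 90], "angular": [0, 0, 0]}, {"hand": 0, "translation": [0, 0, 140], "angular": [0, 0, 0]}, {"hand": 0, "translation": [0, 0, 170], "angular": [0, 0, 0]}, {"hand": 0, "translation": [0, 0, 170], "angular": [0, 0, 0]}]}}

```text
t: 13.0
eef_pos: [0.4465, 0.2746, 0.2413]
tool_rot: [-0.001, 0.995, -0.103, 0.002]
contact_force: [-0.1, 0.2, -1.4]
gripper_width: 0.506
grasp_force: 51.3
```

```bash
python3 - <<'E'
from h import *
from scipy.spatial.transform import Rotation as R
o=bot.get_obs();print(o['eef_pos'],o['q'].round(2),o['gripper_width'],o['grasp_force']);p=o['eef_pos']
print({c:proj(c,[p+[0,0,-.052],p+[0,0,.054]]).round(1).tolist() for c in M})
b=cv2.resize(bot.read_camera("side")[205:325,220:340],(600,600),interpolation=2)
cv2.imwrite("pics/i.png",b[:,:,::-1])
E
```

```text
[0.44649701 0.27459943 0.24130481] [-0.15  0.25 -0.61  1.85  0.17  1.08 -2.6 ] 0.5064032539393476 51.25332176685333
{'side': [[271.9, 279.8], [272.6, 246.5]], 'top': [[185.7, 224.2], [178.5, 225.1]]}
```

View pics/i.png

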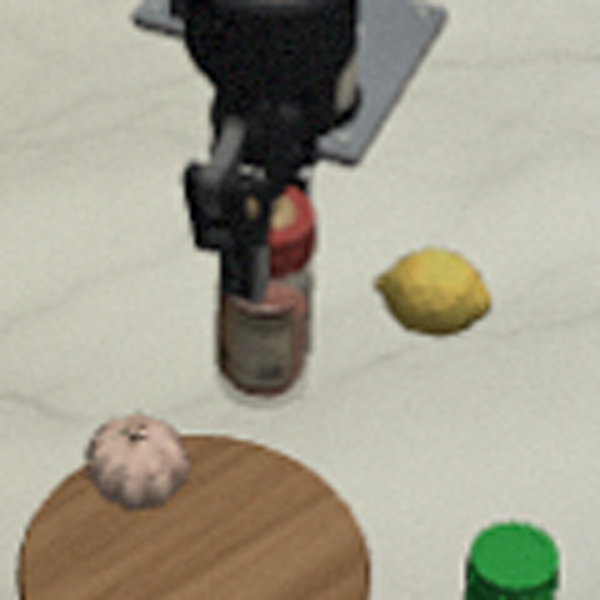

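Side: the jar hangs upright in the grip (base about (272,281)), and the garlic, lemon and green jar are undisturbed. Now carrying it, tilted, to a point 50 mm short of the goal along the axis.

>>> {"name": "drive_tool", "arguments": {"commands": [{"hand": 0, "translation": [0, -20, 15], "angular": [0, 0, 0]}, {"hand": 0, "translation": [0, -60, 30], "angular": [0, 0, 0]}, {"hand": 0, "translation": [0, -110, 40], "angular": [0, 0, 0]}, {"hand": 0, "translation": [0, -160, 50], "angular": [0, 0, 0]}, {"hand": 0, "translation": [0, -210, 50], "angular": [0, 0, 0]}, {"hand": 0, "translation": [0, -260, 50], "angular": [0, 0, 0]}, {"hand": 0, "translation": [0, -310, 50], "angular": [0, 0, 0]}, {"hand": 0, "translation": [0, -360, 50], "angular": [-0.018, -0.085, 0]}, {"hand": 0, "translation": [3, -410, 50], "angular": [-0.045, -0.215, 0]}, {"hand": 0, "translation": [7, -450, 50], "angular": [-0.075, -0.36, 0]}, {"hand": 0, "translation": [11, -490, 45], "angular": [-0.095, -0.455, 0]}, {"hand": 0, "translation": [14, -514, 40], "angular": [-0.107, -0.513, 0]}]}}

```text
t: 14.55
eef_pos: [0.457, -0.2419, 0.2761]
tool_rot: [0.027, 0.961, -0.101, 0.257]
contact_force: [0.9, 0.9, -0.9]
gripper_width: 0.507
grasp_force: 51.3
```

>>> {"name": "drive_tool", "arguments": {"commands": [{"hand": 0, "translation": [0, 0, 0], "angular": [0, 0, 0]}, {"hand": 0, "translation": [0, 0, 0], "angular": [0, 0, 0]}, {"hand": 0, "translation": [0, 0, 0], "angular": [0, 0, 0]}]}}

```text
t: 14.92
eef_pos: [0.46, -0.2393, 0.2785]
tool_rot: [0.026, 0.961, -0.099, 0.257]
contact_force: [0.5, 0.8, -1.5]
gripper_width: 0.506
grasp_force: 51.4
```

```bash
cat > chk.py <<'E'
from h import *
from scipy.spatial.transform import Rotation as R
o=bot.get_obs();p=o['eef_pos'];z=R.from_quat(np.roll(o['tool_rot'],-1)).as_matrix()[:,2]
print(p,z.round(3),o['q'].round(2),o['gripper_width'],o['grasp_force'])
L=np.array([.5644,-.2621,.085]);ax=np.array([-.4894,.1026,.866]);b=p+.0546*z;d=b-L
print("base",b,"along",d@ax,"off",d-(d@ax)*ax,"tilt deg",np.degrees(np.arccos(-z@ax)))
print("to goal mm",(L+.11*ax-b)*1e3)
for c in M:
    im=bot.read_camera(c);h=cv2.cvtColor(im,cv2.COLOR_RGB2HSV).astype(int);H,S,V=h[...,0],h[...,1],h[...,2]
    print(c,"pred base,lid",proj(c,[b,b-.106*z]).round(1).tolist())
    u=proj(c,[b-.05*z])[0]
    for m in bot.outline_of(c,"jar"):
        if np.hypot(*(m['position']-u))<25:
            ys,xs=np.nonzero(m['pixels']);P=np.c_[xs,ys].astype(float);C=P.mean(0);w,v=np.linalg.eigh(np.cov((P-C).T))
            print(m['score'],C.round(1),"axis",v[:,1].round(2),"n",len(xs),"bbox",xs.min(),xs.max(),ys.min(),ys.max())
            hp=cv2.convexHull(proj(c,cyl(b,-z,.021,.106)).astype(np.float32))[:,0];print("   pred hull bbox",hp.min(0).round(1),hp.max(0).round(1),hullc(c,cyl(b,-z,.021,.106)).round(1))
E
python3 chk.py
```

```text
[ 0.46002063 -0.23925358  0.27847045] [ 0.489 -0.101 -0.866] [ 0.51 -0.09 -0.07  2.22 -0.25  0.52 -1.15] 0.5061669615619019 51.35234534740448
base [ 0.48674706 -0.24476829  0.23117938] along 0.16637292044803229 off [0.00376997 0.00026185 0.00210043] tilt deg 0.15650757717760252
to goal mm [ 23.81893767  -6.04570759 -50.91937593]
side pred base,lid [[290.3, 154.9], [307.6, 132.6]]
0.54 [296.2 149.4] axis [-0.79  0.62] n 257 bbox 286 311 137 159
   pred hull bbox [284.6 127.5] [313.4 160. ] [299.  143.7]
top pred base,lid [[347.8, 208.1], [351.7, 225.6]]
0.69 [350.6 215.3] axis [0.42 0.91] n 341 bbox 341 359 203 229
   pred hull bbox [341.  202.2] [359.1 231.8] [349.9 217.2]
```

Camera outlines match the predicted jar pose to about 1 px. Final approach along the lens axis.

>>> {"name": "drive_tool", "arguments": {"commands": [{"hand": 0, "translation": [6, -1.5, -13], "angular": [0, 0, 0]}, {"hand": 0, "translation": [12, -3, -26], "angular": [0, 0, 0]}, {"hand": 0, "translation": [18, -4.5, -39], "angular": [0, 0, 0]}, {"hand": 0, "translation": [24, -6, -51], "angular": [0, 0, 0]}, {"hand": 0, "translation": [24, -6, -51], "angular": [0, 0, 0]}, {"hand": 0, "translation": [24, -6, -51], "angular": [0, 0, 0]}, {"hand": 0, "translation": [24, -6, -51], "angular": [0, 0, 0]}]}}

```text
t: 16.0
eef_pos: [0.4836, -0.2466, 0.2281]
tool_rot: [0.027, 0.961, -0.1, 0.258]
contact_force: [0.6, -0.6, -1.5]
gripper_width: 0.505
grasp_force: 51.4
```

```bash
python3 chk.py
```

```text
[ 0.48362725 -0.24657539  0.22809758] [ 0.491 -0.103 -0.865] [ 0.49  0.02 -0.07  2.24 -0.3   0.38 -1.1 ] 0.505486518169225 51.35531008243561
base [ 0.51041375 -0.25218142  0.18085125] along 0.11044569597035267 off [ 6.58757317e-05 -1.41314504e-03  2.05273948e-04] tilt deg 0.14919215317722254
to goal mm [ 0.15224788  1.36741663 -0.59124666]
side pred base,lid [[283.0, 166.3], [299.5, 145.1]]
top pred base,lid [[346.4, 201.1], [350.0, 217.3]]
0.57 [348.5 208.6] axis [0.41 0.91] n 327 bbox 339 357 197 221
   pred hull bbox [339.9 195.3] [357.1 223.2] [348.3 209.5]
```

```bash
python3 -c "
from station import bot
print(bot.hand_in())"
```

```text
the job is handed in; nothing more can be done
None
```

I pressed the blower cap fully down and it sprang back. The jar is held lid-away with its base about 110 mm in front of the lens and 1–2 mm off its axis, within about 0.2° of square (from the arm's readings, with the final position cross-checked only in the top camera), and the job was handed in at about 16 s.

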